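Set up the sewing saddle for the next notebook

ROBOT

A 7-joint arm with a two-finger parallel gripper is mounted at the origin on the work surface. World frame = base frame: x ahead of the robot, y to its left, z up, the work surface at z = 0. Lengths are in m, angles in rad, forces in N, time in s.
With the tool pointing down it reaches from about 0.425 to 0.925 m from the base axis. Payload 6.8 kg.
Tool frame: the origin (TCP) lies between the finger pads; the fingertips stand r.tips_ahead ahead of it and the grasp point (between the pads) lies 5 mm behind it (r.tips_ahead is the distance from the TCP to the fingertips, in m); z points along the fingers, y is the line along which they close (so a half turn about z gives the same grasp; the last joint's range is limited). The gripper opens to 85 mm and grips with 20 to 120 N. Pads are 22 mm wide; open, the fingers measure 114 mm over their backs; the gripper's body (76 mm by 85 mm) begins 54 mm behind the grasp point. The pads swing forward as they close: fully open they stand 13 mm farther back than shut.
Start: joints at [1.062, 0.477, 0.022, 1.555, -0.011, 1.109, -0.083], TCP at [0.263, -0.622, 0.245] pointing down, gripper open.
Joint ranges: [-2.96, 2.96], [-0.34, 2.1], [-1.41, 1.46], [0.24, 2.44], [-1.37, 4.51], [0.17, 1.92], [-2.96, 2.96]. Speed limits (rad/s): [2.39, 2.39, 3.14, 3.14, 3.14, 3.14, 3.14].

INTERFACE

Orientations are given as a rotation vector (axis times angle).
In Python, from bench import r gives the robot as it stands.
- The arm moves only by the tool move_arm, never from a script. Its argument "rows" is one flat list of numbers, 4 for each row, row after row: the shift along the tool's x, y, z in cm, then the turn about the tool's z in degrees. In form: [tx, ty, tz, twist, tx, ty, tz, twist, ...]. A call has 1 to 10 rows; each row is the pose to reach, as a shift and turn from the pose commanded when the call began, along the tool's axes at that moment; what a row does not reach only later rows make up. A row lasts 1/8 s, in which the tool goes at most 62.5 mm and 10.7 degrees, less where a joint would pass 70% of its speed; a pose out of reach is approached as far as the arm can. A call with a gripper value outside its range is refused whole. "fingers" is the opening, from 0 (shut) to 1 (fully open), set as the call begins (left out, the last holds). The fingers move at their own pace and stop on an object; "newtons" is the grip in N (left out, the last holds). Time passes only in rows, so rows that repeat a pose let the fingers close. It gives the time, the measured TCP pose, the force, the opening and the grip force at its end, in the units of the state.
- r.get_obs(): the state, without advancing time (a new reading comes with each control period).
- r.grab_frame(name): name is "side" or "top" or "wrist"; returns the picture (400x640x3 uint8, blue, green, red); there is no depth.
- r.camera_params(name): a dict with "fx", "fy", "cx", "cy" (pixels), "world_from_camera" (4x4, takes a point from camera to world coordinates). Camera axes: x right, y down, z forward; pixel columns grow to the right and rows downward; lengths in m; the calibration is good to about 2 mm. A picture is of the moment at which its call begins: read the wrist's pose just before it. camera_params takes no time and is no camera call; for the wrist camera it gives the pose at the moment of the call.
- r.hand_in(): hands the job in; it is judged then, once.
The state is a dict: "clock": time; "joints": joint angles; "qvel": joint speeds; "tau": joint torques, N m; "tcp_pos": TCP position; "orientation": TCP orientation; "contact_force": force on the tool from outside, world axes, zero at the start; "moment": the same for the moment, N m; "grip_width": finger opening in m; "gripper_force": force on a finger pad.
Only numpy, scipy, OpenCV 4.12 (cv2) and the standard library are available. Lean on these libraries where they do the work, as an engineer would, in place of code of your own. Each camera call takes 0.05 s, during which the arm holds its last target. There are 200 camera calls.

TASK

Get the stall ready for sewing the next notebook: take the empty spool off the thread stand and lay it in the wooden tray, mount the full ivory spool on the spindle this frees, fully down on the board, and hang the black cover squarely over the bar of the sewing saddle, between the cheeks, with its spine resting on the bar and one leaf down each side. Set things down without dropping them, and leave the red spool, the glue, the ink and the vase standing where they are.

Things in the scene. Friction and masses are not known exactly. Their poses are not given: they have to be found in the camera images.
- thread_stand: Thread stand, fixed to the table: a mid-brown wooden board 100 (x) x 210 (y) x 18 mm thick with two upright dowel spindles, 100 mm apart along its y axis, each 10 mm in diameter with a rounded tip 97 mm above the board's top (115 mm above the table). Origin: centre of the underside.
- spindle_a (a point): Axis of the spindle on the stand's +y side, at the board's top surface (18 mm above the table), where a mounted spool's underside rests.
- spindle_b (a point): Axis of the spindle on the stand's -y side, at the board's top surface (18 mm above the table). One of the two spindles carries the empty spool, the other the red one; which is which varies.
- empty: The empty spool, standing on one of the two spindles: bare wood, 85 mm tall, two flanges 60 mm in diameter and 8 mm thick at bottom and top, on a core 32 mm in diameter; straight bore 16 mm right through. About 60 g. Origin: centre of the underside, z along the bore.
- empty_mid (a point): Middle of the empty spool: on its axis, 42.5 mm above its underside.
- fresh: The full spool of ivory (cream) thread, standing upright on the table: same wooden spool, 85 mm tall, 60 mm in diameter, wound full almost flush with its flanges (treat it as a solid 60 mm cylinder), straight bore 16 mm right through. 140 to 280 g. Origin: centre of the underside, z along the bore.
- neighbour: The full spool of dark red thread on the other spindle, 85 mm tall, 60 mm in diameter; to be left in place. Origin: centre of the underside.
- tray: Shallow open wooden tray for empties, fixed: outside 116 (x) x 140 (y) x 42 mm high, walls and floor 6 mm thick, inside 104 x 128 mm. Origin: centre of the underside.
- cover: Black rigid board notebook cover with tan patterns, standing like a tent, spine up: spine 140 mm long (its y), 36 mm wide (x), 30 mm clear inside; two leaves 90 mm deep, 3 mm thick, each splayed outward 6 degrees (55 mm over the open edges); 93 mm tall, 84 to 168 g. Same after half a turn. Origin: centre underneath, level with the open edges; z up to the spine.
- cover_spine (a point): Centre of the underside (inside) of the cover's spine, 90 mm above the open edges; the spine's outer face is 3 mm higher. This face rests on the bar when the cover hangs.
- saddle: Sewing saddle, fixed to the table: dark wooden base 110 (x) x 230 (y) x 18 mm, a light flat-topped wooden bar along its y axis, 22 mm wide (x) and 24 mm deep, held between two dark upright cheeks 36 (x) x 18 (y) mm, 150 mm high, with 192 mm between them. Origin: centre of the underside.
- saddle_bar (a point): Centre of the bar's top face, 135 mm above the table; y runs along the bar.
- glue: White glue bottle, 40 mm in diameter, 120 mm tall, orange cap, standing 70 to 78 mm (axis to axis) beside the full spool, on any side. Origin: centre of the underside.
- ink: Amber ink jar, 42 mm in diameter, 85 mm tall, black lid, standing beside one leaf of the cover, about 78 mm from the cover's middle across the spine. Origin: centre of the underside.
- vase: White ring-shaped vase with stiff dried grass, 90 mm wide (x), 30 mm thick (y), ring 92 mm and grass up to 240 mm tall, standing between the thread stand and the saddle. Origin: centre of the underside.
Mind the look-alikes: they are no part of the job. Of the things that look like the vase, take the one that is farthest from the robot's base at the start.

How it is judged:
By the outcome, as a careful person would: the job done as asked, in the order asked, and still so for the second after the job is handed in, with the robot touching nothing.
It also fails if it takes over 72 s, if anything falls off the work surface, if the arm or the gripper's body presses on something with over 40 N, if the wrist force passes 120 N, or if a joint passes its speed limit or range.

## Working session

There is one attempt and no reset: what is moved stays moved. The work goes in short steps, Python scripts to look and compute and a tool call to move; the robot and the scene stay as the last step left them, time stands still between calls to the robot, and variables do not carry over. Pictures are saved under pics/ and viewed, at most 10 in all, crops included, and the job is handed in when it is done.

Besides the shell and the picture viewer there is one more tool, called after "Emit:" as name(argument=value, ...), one argument or row to a line, values as JSON. move_arm: Moves the arm, as the interface text tells. Its arguments: {"type":"object","properties":{"rows":{"type":"array"},"fingers":{"type":"number"},"newtons":{"type":"number"}},"required":["rows"]}

```bash
ls; mkdir -p pics; python3 - <<'E'
from bench import r
import cv2,numpy as np,json
np.set_printoptions(precision=4,suppress=True)
o=r.get_obs();print({k:np.round(v,4) for k,v in o.items()},r.tips_ahead)
for n in("top","side","wrist"):
    c=r.camera_params(n);print(n,c["fx"],c["fy"],c["cx"],c["cy"]);print(np.array(c["world_from_camera"]))
    f=r.grab_frame(n);cv2.imwrite(f"pics/{n}0.png",f)
a=cv2.imread("pics/top0.png");b=cv2.imread("pics/side0.png")
E
```

```text
pics
{'clock': np.float64(0.0), 'joints': array([ 1.0619,  0.4778,  0.0223,  1.5565, -0.0115,  1.1093, -0.0831]), 'qvel': array([-0.0015,  0.0004,  0.0011, -0.0005, -0.0005, -0.0004, -0.0012]), 'tau': array([ -0.0005, -59.6456,   1.6073, -28.1198,   0.0124,   0.0093,
         0.0001]), 'tcp_pos': array([ 0.2631, -0.621 ,  0.2443]), 'orientation': array([-3.0769, -0.6251,  0.0008]), 'contact_force': array([ 0.4287,  0.1805, -0.0063]), 'moment': array([-0.0174,  0.0105,  0.0478]), 'gripper_force': np.float64(0.0), 'grip_width': np.float64(0.0855)} 0.014
top 391.5274465142644 391.5274465142644 317.7519443703067 204.68622063553534
[[-0.0088 -0.9911  0.133   0.2872]
 [-0.9997  0.012   0.0233 -0.0223]
 [-0.0247 -0.1327 -0.9908  1.0695]
 [ 0.      0.      0.      1.    ]]
side 446.84875552183144 446.84875552183144 306.5288435404015 195.10423031314377
[[-0.8548 -0.2855  0.4334 -0.0667]
 [-0.5188  0.451  -0.7262  0.7833]
 [ 0.0119 -0.8456 -0.5336  0.6771]
 [ 0.      0.      0.      1.    ]]
wrist 334.7309158483353 334.7309158483353 322.98149497375033 201.39645289325182
[[ 0.3891 -0.8884 -0.2435  0.3247]
 [-0.9212 -0.376  -0.0999 -0.5948]
 [-0.0028  0.2632 -0.9647  0.3739]
 [ 0.      0.      0.      1.    ]]
```

View pics/top0.png

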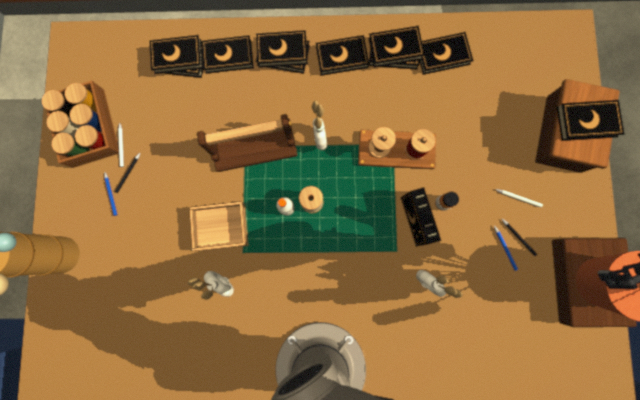

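View pics/side0.png

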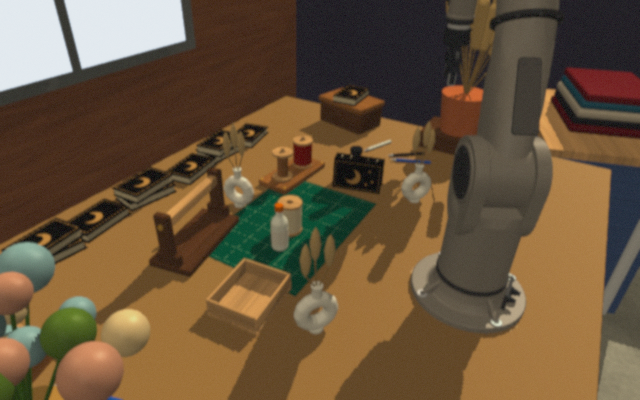

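```bash
cat > h.py <<'E'
import numpy as np,cv2
from bench import r
from scipy.spatial.transform import Rotation as R
np.set_printoptions(precision=4,suppress=True)
def cam(n):
    c=r.camera_params(n);return c["fx"],c["fy"],c["cx"],c["cy"],np.array(c["world_from_camera"])
def pt(c,u,v,z):
    fx,fy,cx,cy,T=c
    d=T[:3,:3]@np.array([(u-cx)/fx,(v-cy)/fy,1]);o=T[:3,3]
    return (o+d*(z-o[2])/d[2])
def px(c,p):
    fx,fy,cx,cy,T=c
    q=T[:3,:3].T@(np.asarray(p,float)-T[:3,3]);return np.array([cx+fx*q[0]/q[2],cy+fy*q[1]/q[2]])
def axis(p,n="wrist"): pass
def togo(target,yaw=None):
    """shift (cm, tool axes) and twist (deg) from measured pose to target xyz, with tool-y along yaw (mod 180)"""
    o=r.get_obs();A=R.from_rotvec(o["orientation"]).as_matrix()
    s=A.T@(np.asarray(target)-o["tcp_pos"])*100
    t=0
    if yaw is not None:
        d=A.T@np.array([np.cos(yaw),np.sin(yaw),0]);t=np.degrees(np.arctan2(-d[0],d[1]));t=(t+90)%180-90
    return s,t
E
python3 - <<'E'
from h import *
c=cam("top")
for n,u,v,z in [("fresh",312,198,.085),("empty",382,140,.103),("red",422,142,.103),("glue",285,205,.12),("cover",421,216,.093),("ink",450,200,.085),("tray",218,226,.02),("vase",320,133,.05),("bar0",212,135,.135),("bar1",284,128,.135),("v2",215,285,.05),("v3",430,283,.05),("standTL",361,131,.018),("standTR",437,133,.018),("standBR",436,167,.018),("standBL",360,164,.018),("cv a",412,190,.093),("cv b",430,243,.093)]:
    print(n,pt(c,u,v,z))
f=cv2.imread("pics/top0.png")
cv2.imwrite("pics/topcrop.png",cv2.resize(f[95:265,185:475],None,fx=2.7,fy=2.7,interpolation=cv2.INTER_CUBIC))
o=r.get_obs();print(R.from_rotvec(o["orientation"]).as_matrix())
E
```

```text
fresh [0.4367 0.0153 0.085 ]
empty [ 0.5805 -0.1641  0.103 ]
red [ 0.5736 -0.2647  0.103 ]
glue [0.4148 0.0803 0.12  ]
cover [ 0.3867 -0.2564  0.093 ]
ink [ 0.4272 -0.3327  0.085 ]
tray [0.3732 0.2725 0.02  ]
vase [ 0.6188 -0.0061  0.05  ]
bar0 [0.5905 0.2609 0.135 ]
bar1 [0.6054 0.0817 0.135 ]
v2 [0.2187 0.268  0.05  ]
v3 [ 0.2198 -0.2819  0.05  ]
standTL [ 0.633  -0.1194  0.018 ]
standTR [ 0.6237 -0.3282  0.018 ]
standBR [ 0.528  -0.3208  0.018 ]
standBL [ 0.5394 -0.1144  0.018 ]
cv a [ 0.4526 -0.2367  0.093 ]
cv b [ 0.3195 -0.2755  0.093 ]
[[ 0.9207  0.3902 -0.0006]
 [ 0.3902 -0.9207  0.0012]
 [-0.0001 -0.0014 -1.    ]]
```

View pics/topcrop.png

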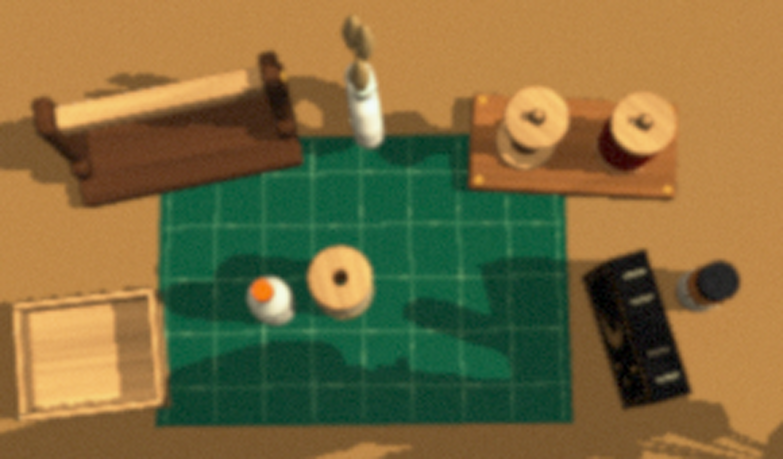

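The top view shows the empty spool on the +y spindle at crop (536,113) and red at (641,122). Fresh is at (340,280), with glue on its +y side at (268,297). The cover is at (637,330), ink at (715,280), the saddle at upper left, the tray at lower left and the true vase at (367,110). Next I move to hover near the stand.

Emit:
move_arm(
  rows=[39.5,-32.4,-5.6,-47,39.5,-32.4,-5.6,-47,39.5,-32.4,-5.6,-47,39.5,-32.4,-5.6,-47,39.5,-32.4,-5.6,-47,39.5,-32.4,-5.6,-47,39.5,-32.4,-5.6,-47,39.5,-32.4,-5.6,-47,39.5,-32.4,-5.6,-47,39.5,-32.4,-5.6,-47],
  fingers=1,
)

```text
clock: 1.4
tcp_pos: [0.5007, -0.1686, 0.3011]
orientation: [-2.572, -1.804, 0.001]
contact_force: [-1.6, -1.8, -0.2]
grip_width: 0.0855
gripper_force: 0.0
```

```bash
python3 - <<'E'
from h import *
o=r.get_obs();print(o["clock"],o["tcp_pos"],o["qvel"],o["joints"])
print(R.from_rotvec(o["orientation"]).as_matrix())
c=cam("wrist");f=r.grab_frame("wrist");cv2.imwrite("pics/w1.png",f);np.save("w1.npy",c[4])
for p in [(.437,.015,.085),(.5805,-.164,.115),(.387,-.256,.093)]:print(px(c,p))
E
```

```text
1.4 [ 0.5007 -0.1686  0.3011] [0.0352 0.0024 0.0443 0.0107 0.0075 0.001  0.0117] [ 0.5434  0.2106 -0.3904  1.8148  0.0881  1.1335 -0.2245]
[[ 0.3408  0.9401 -0.0004]
 [ 0.9401 -0.3408 -0.0001]
 [-0.0003 -0.0003 -1.    ]]
[191.4913  17.1099]
[401.5593 149.4842]
[254.5612 284.1828]
```

View pics/w1.png

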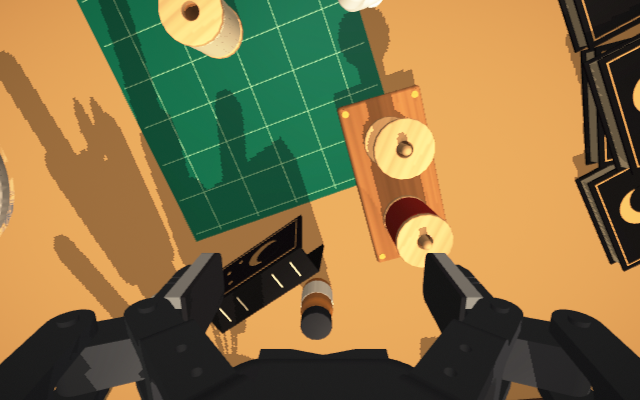

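The wrist view shows the fresh flange at (190,13), the empty spool's flange and spindle tip at (404,149), the red spool at (425,241), the cover at (265,275) and ink at (316,323). I'll fit the circles now.

```bash
cat >> h.py <<'E'
def circ(f,c,p,rad,win=1.6):
    """fit circle of metric radius rad around predicted point p by Hough; returns world point at height p[2], pixel, radius"""
    u,v=px(c,p);dep=(c[4][:3,:3].T@(np.asarray(p)-c[4][:3,3]))[2];rp=c[0]*rad/dep
    g=cv2.GaussianBlur(f,(3,3),0)[:,:,0]
    k=3;w=int(rp*win+8);x0,y0=max(0,int(u)-w),max(0,int(v)-w)
    s=cv2.resize(g[y0:int(v)+w,x0:int(u)+w],None,fx=k,fy=k,interpolation=cv2.INTER_CUBIC)
    H=cv2.HoughCircles(s,cv2.HOUGH_GRADIENT,1,5,param1=120,param2=12,minRadius=int(rp*k*.9),maxRadius=int(rp*k*1.12))
    if H is None:return None
    out=[]
    for a in H[0][:3]:
        q=((a[0]+.5)/k-.5+x0,(a[1]+.5)/k-.5+y0);out.append((pt(c,*q,p[2]),np.round(q,1),round(a[2]/k,1),round(rp,1)))
    return out
E
python3 - <<'E'
from h import *
c=cam("wrist")
f=cv2.imread("pics/w1.png")
for n,p in [("fresh",(.437,.015,.085)),("empty",(.5805,-.164,.103)),("red",(.5736,-.2647,.103))]:
    print(n);[print(*x) for x in circ(f,c,p,.03) or []]
print("hole fresh",pt(c,190.5,12.5,.085)); print("tip",pt(c,404.5,149,.115),pt(c,425,241,.115))
print("ink",pt(c,316,324,.085))
ct=cam("top");t=cv2.imread("pics/top0.png")
for n,p in [("fresh",(.437,.015,.085)),("empty",(.5805,-.164,.103))]:
    print(n);[print(*x) for x in circ(t,ct,p,.03) or []]
E
```

```text
fresh
empty
[ 0.5836 -0.1664  0.103 ] [402.8 147.2] 31.6 30.9
[ 0.5828 -0.1688  0.103 ] [402.8 149.8] 29.2 30.9
[ 0.5845 -0.1677  0.103 ] [404.2 148.2] 31.1 30.9
red
[ 0.5773 -0.2706  0.103 ] [425.5 243.2] 28.6 28.7
[ 0.5788 -0.2719  0.103 ] [427.2 243.8] 30.3 28.7
[ 0.5755 -0.2695  0.103 ] [423.5 242.8] 26.7 28.7
hole fresh [0.4376 0.0172 0.085 ]
tip [ 0.5823 -0.1664  0.115 ] [ 0.5755 -0.2621  0.115 ]
ink [ 0.4305 -0.3344  0.085 ]
fresh
empty
```

Emit:
move_arm(
  rows=[3.0,7.7,5,0,3.0,7.7,8,0,3.0,7.7,14,0,3.0,7.7,18,0,3.0,7.7,21.1,0,3.0,7.7,21.1,0,3.0,7.7,21.1,0],
)

```text
clock: 2.33
tcp_pos: [0.5835, -0.1689, 0.0913]
orientation: [2.575, 1.798, 0.0]
contact_force: [-0.2, -0.4, -0.0]
grip_width: 0.0857
gripper_force: 0.0
```

```bash
python3 - <<'E'
from h import *
o=r.get_obs();print(o["clock"],o["tcp_pos"],o["contact_force"])
f=r.grab_frame("wrist");cv2.imwrite("pics/w2.png",f)
E
```

```text
2.325 [ 0.5835 -0.1689  0.0913] [-0.2097 -0.3733 -0.0071]
```

View pics/w2.png

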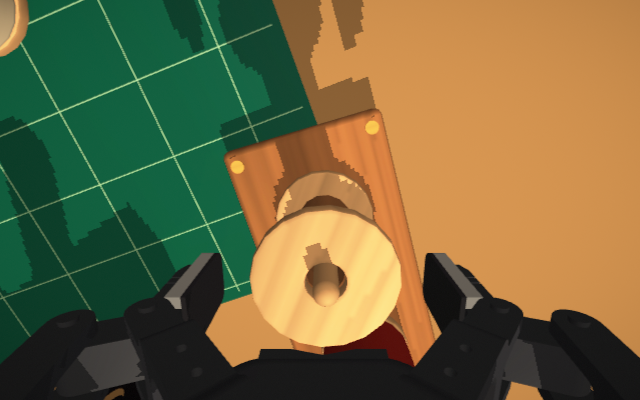

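The view shows the empty spool's flange centred at (326,277) between the fingers and the spindle tip at (326,292). I'll close on it.

Emit:
move_arm(
  rows=[0,0,0,0,0,0,0,0,0,0,0,0,0,0,0,0,0,0,0,0,0,0,0,0],
  fingers=0,
  newtons=30,
)

```text
clock: 3.12
tcp_pos: [0.5843, -0.1676, 0.0921]
orientation: [2.572, 1.8, 0.002]
contact_force: [-0.7, 0.2, 7.2]
grip_width: 0.0592
gripper_force: 30.6
```

```bash
python3 - <<'E'
from h import *
c=cam("wrist")
print("flange",pt(c,326,277,.103),"tip",pt(c,326,292,.112))
T=np.load("w1.npy")
c1=c[:4]+(T,)
f=cv2.imread("pics/w2.png")
print("tray corners guess togo:")
print(togo((.373,.2725,.20)))
E
```

```text
flange [ 0.5866 -0.164   0.103 ] tip [ 0.5861 -0.1651  0.112 ]
tray corners guess togo:
(array([ 34.102 , -34.9003, -10.8814]), 0)
```

Emit:
move_arm(
  rows=[0,0,-4,0,0,0,-9,0,0,0,-14,0,4,-8,-14,0,8.7,-16.4,-14,0,8.7,-16.4,-14,0,14,-20.2,-14,0,19,-23.9,-14,0,24,-27.6,-14,0,29,-31.3,-14,0],
)

```text
clock: 4.38
tcp_pos: [0.3884, 0.2124, 0.2311]
orientation: [2.573, 1.8, 0.003]
contact_force: [1.6, 0.7, -1.2]
grip_width: 0.059
gripper_force: 33.8
```

```bash
python3 - <<'E'
from h import *
o=r.get_obs();print(o["clock"],o["tcp_pos"],o["grip_width"],o["gripper_force"],o["contact_force"])
t=r.grab_frame("top");cv2.imwrite("pics/top1.png",t)
w=r.grab_frame("wrist");cv2.imwrite("pics/w3.png",w)
cv2.imwrite("pics/m1.png",np.hstack([cv2.resize(w,(560,350)),cv2.resize(t[90:260,180:300],(240,340))[:340].repeat(1,0) if 0 else cv2.copyMakeBorder(cv2.resize(t[90:260,180:296],(240,350)),0,0,0,0,0)]))
E
```

```text
4.375 [0.3884 0.2124 0.2311] 0.059036445290982696 33.80730961449444 [ 1.6113  0.7411 -1.1858]
```

View pics/m1.png

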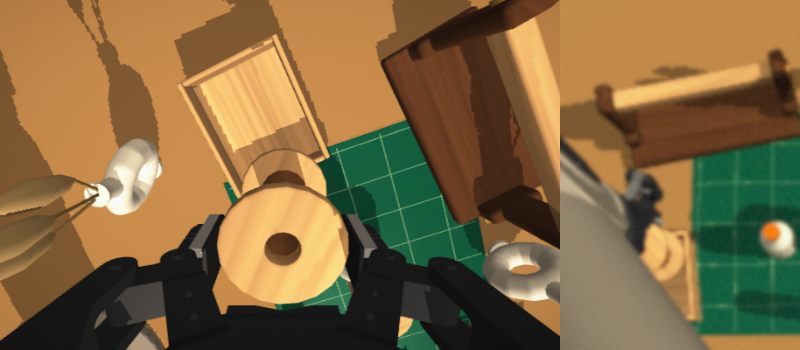

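The spool hangs upright in the grip. The tray's rim corners in the composite are at about (178,85), (275,37) and (328,157).

```bash
python3 - <<'E'
from h import *
c=cam("wrist")
k=640/560
P=[pt(c,u*k,v*k,.042) for u,v in [(178,85),(275,37),(328,157)]]
for p in P:print(p)
print(np.linalg.norm(P[0]-P[1]),np.linalg.norm(P[2]-P[1]))
m=(P[0]+P[2])/2;print("centre",m)
print("spool hole", pt(c,283*k,249*k,o:=r.get_obs()["tcp_pos"][2]+.011),o)
print(togo((m[0],m[1],.09)))
E
```

```text
[0.3102 0.329  0.042 ]
[0.4212 0.3385 0.042 ]
[0.435  0.2039 0.042 ]
0.11130878875922122 0.13532429392357503
centre [0.3726 0.2664 0.042 ]
spool hole [0.3869 0.2185 0.2427] 0.24268163813155982
(array([ 4.0752, -2.9485, 14.1845]), 0)
```

Emit:
move_arm(
  rows=[4.1,-2.9,1,0,4.1,-2.9,5,0,4.1,-2.9,10,0,4.1,-2.9,13,0,4.1,-2.9,14,0,4.1,-2.9,14.5,0,4.1,-2.9,14.8,0,4.1,-2.9,15,0,4.1,-2.9,15,0],
)

```text
clock: 5.6
tcp_pos: [0.3762, 0.2592, 0.0807]
orientation: [2.574, 1.801, 0.001]
contact_force: [-0.5, 0.2, 0.2]
grip_width: 0.0591
gripper_force: 33.8
```

Emit:
move_arm(
  rows=[0,0,0.15,0,0,0,0.3,0,0,0,0.3,0],
)

```text
clock: 5.98
tcp_pos: [0.3773, 0.2594, 0.0793]
orientation: [2.573, 1.799, 0.004]
contact_force: [-2.9, -5.7, 24.3]
grip_width: 0.059
gripper_force: 35.3
```

Emit:
move_arm(
  rows=[0,0,-0.15,0,0,0,-0.2,0],
)

```text
clock: 6.22
tcp_pos: [0.3762, 0.2591, 0.0796]
orientation: [2.574, 1.801, 0.001]
contact_force: [1.0, -0.4, 0.1]
grip_width: 0.059
gripper_force: 34.2
```

Emit:
move_arm(
  rows=[0,0,0,0,0,0,0,0,0,0,0,0,0,0,-1,0,0,0,-5,0,0,0,-10,0,0,0,-14,0,0,0,-14,0],
  fingers=1,
)

```text
clock: 7.22
tcp_pos: [0.3774, 0.2606, 0.2227]
orientation: [2.573, 1.8, 0.011]
contact_force: [-0.0, -0.5, -0.9]
grip_width: 0.0852
gripper_force: 0.0
```

```bash
python3 - <<'E'
from h import *
o=r.get_obs();print(o["clock"],o["tcp_pos"],o["grip_width"],o["contact_force"],o["joints"])
w=r.grab_frame("wrist");cv2.imwrite("pics/w4.png",w)
print(togo((.437,.016,.20),np.radians(-20)))
E
```

```text
7.225 [0.3774 0.2606 0.2227] 0.08522378943375206 [-0.048  -0.4626 -0.8828] [-0.0784  0.2147 -0.7385  2.0427  0.1812  0.9404 -1.2619]
(array([-20.8069,  14.0261,   2.0704]), np.float64(-0.056745331248023945))
```

View pics/w4.png

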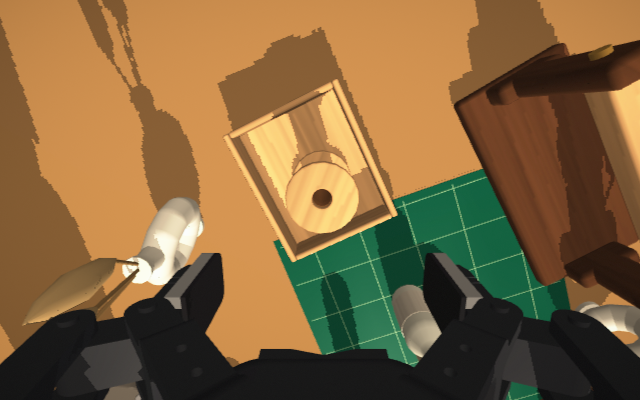

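The empty spool stands upright inside the tray, hole at (322,198), and is released. Now for the fresh spool.

Emit:
move_arm(
  rows=[-5.2,3.5,1,0,-10.4,7,2,0,-15.6,10.5,3.5,0,-20.8,14,5,0,-20.8,14,5,0,-20.8,14,5,0],
)

```text
clock: 8.02
tcp_pos: [0.4354, 0.0159, 0.1685]
orientation: [-2.573, -1.799, 0.002]
contact_force: [0.2, 0.2, 1.1]
grip_width: 0.0853
gripper_force: 0.0
```

```bash
python3 - <<'E'
from h import *
o=r.get_obs();print(o["clock"],o["tcp_pos"],o["contact_force"])
c=cam("wrist");w=r.grab_frame("wrist");cv2.imwrite("pics/w5.png",w)
print(px(c,(.437,.016,.085)))
for x in circ(w,c,(.437,.018,.085),.03) or []:print(*x)
g=cv2.cvtColor(w,cv2.COLOR_BGR2HSV)
u,v=px(c,(.437,.018,.085)).astype(int)
m=(g[:,:,2]<110).astype(np.uint8);sub=np.zeros_like(m);sub[v-20:v+20,u-20:u+20]=m[v-20:v+20,u-20:u+20]
n,l,s,ce=cv2.connectedComponentsWithStats(sub)
for i in range(1,n):
    if s[i,4]>20:print("dark",s[i],ce[i],pt(c,*ce[i],.085))
cv2.imwrite("pics/w5m.png",w)
E
```

```text
8.025 [0.4354 0.0159 0.1685] [0.1764 0.1912 1.0986]
[325.7899 213.6619]
[0.4386 0.0236 0.085 ] [324.2 202.5] 46.2 45.2
[0.4389 0.0218 0.085 ] [325.5 204.8] 43.9 45.2
[0.4378 0.0215 0.085 ] [324.2 205.8] 43.2 45.2
dark [324 197  13  17 131] [330.3664 205.6031] [0.4418 0.0202 0.085 ]
```

View pics/w5.png

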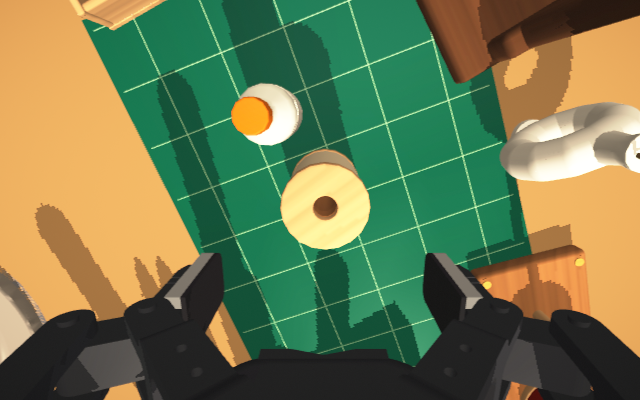

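The view shows the fresh flange centred at (325,206), glue at (265,115), and both fingers clear of them. Descending.

Emit:
move_arm(
  rows=[0.3,0.15,3,0,0.3,0.15,6,0,0.3,0.15,8.5,0,0.3,0.15,10.4,0,0.3,0.15,10.4,0,0.3,0.15,10.4,0],
)

```text
clock: 8.82
tcp_pos: [0.439, 0.0193, 0.066]
orientation: [2.572, 1.804, 0.002]
contact_force: [1.0, 0.0, -0.4]
grip_width: 0.0853
gripper_force: 0.0
```

```bash
python3 - <<'E'
from h import *
o=r.get_obs();print(o["clock"],o["tcp_pos"],o["contact_force"])
c=cam("wrist");w=r.grab_frame("wrist");cv2.imwrite("pics/w6.png",w)
for x in circ(w,c,(.438,.021,.085),.03,1.3) or []:print(*x)
print(w[200:380:6,326].tolist())
E
```

```text
8.825 [0.439  0.0193 0.066 ] [ 0.9599  0.0079 -0.4108]
[0.4288 0.0351 0.085 ] [282.2 269.5] 78.8 81.1
[[103, 138, 160], [103, 138, 161], [103, 137, 160], [59, 96, 133], [115, 191, 246], [129, 216, 253], [132, 220, 253], [138, 227, 254], [141, 229, 254], [147, 236, 255], [146, 235, 255], [146, 233, 255], [134, 220, 254], [32, 58, 96], [32, 58, 94], [35, 63, 102], [34, 62, 101], [34, 62, 101], [60, 96, 135], [70, 114, 161], [151, 238, 255], [154, 240, 255], [150, 238, 255], [153, 240, 255], [144, 232, 255], [143, 231, 255], [32, 32, 32], [30, 29, 29], [31, 32, 32], [31, 31, 31]]
```

Emit:
move_arm(
  rows=[0,0,0,0,0,0,0,0,0,0,0,0,0,0,0,0,0,0,0,0,0,0,0,0],
  fingers=0,
  newtons=50,
)

```text
clock: 9.62
tcp_pos: [0.439, 0.0181, 0.0663]
orientation: [2.573, 1.8, 0.001]
contact_force: [-3.0, 0.7, 10.9]
grip_width: 0.0595
gripper_force: 51.3
```

```bash
cat >> h.py <<'E'
def hole(w,seed,thr=190):
    m=(cv2.GaussianBlur(w,(3,3),0)[:,:,2]<thr).astype(np.uint8)
    n,l,s,ce=cv2.connectedComponentsWithStats(m,connectivity=4)
    i=l[seed[1],seed[0]];cs,_=cv2.findContours((l==i).astype(np.uint8),0,1)
    h=cv2.convexHull(max(cs,key=cv2.contourArea));return s[i],cv2.fitEllipse(h)
E
python3 - <<'E'
from h import *
o=r.get_obs();print(o["clock"],o["tcp_pos"],o["contact_force"])
c=cam("wrist");w=r.grab_frame("wrist");cv2.imwrite("pics/w7.png",w)
print("open",hole(cv2.imread("pics/w6.png"),(326,290)))
s,e=hole(w,(326,290));print("shut",s,e)
w2=cv2.imread("pics/w2.png")
for thr in(150,190,210):print("w2",thr,hole(w2,(326,270),thr))
print(w2[256:312:2,326,2].tolist());print(w2[292,296:352:2,2].tolist())
print(pt(c,*e[0],.085))
E
```

```text
9.625 [0.439  0.0181 0.0663] [-3.0376  0.6798 10.8747]
open (array([ 299,  277,   44,   40, 1374], dtype=int32), ((320.0387878417969, 296.3648986816406), (39.395111083984375, 44.07181930541992), 92.31194305419922))
shut [ 302  274   44   40 1379] ((323.2026672363281, 293.4664611816406), (39.51841354370117, 43.912845611572266), 91.67195129394531)
w2 150 (array([306, 262,  41,  35, 890], dtype=int32), ((325.49383544921875, 280.9691467285156), (38.07630920410156, 41.44149398803711), 103.17628479003906))
w2 190 (array([ 305,  244,   42,   56, 1442], dtype=int32), ((323.6834411621094, 274.6993103027344), (42.237850189208984, 60.3651123046875), 165.33932495117188))
w2 210 (array([ 304,  243,   44,   59, 1594], dtype=int32), ((322.89434814453125, 274.27001953125), (43.86912536621094, 62.88648223876953), 160.25128173828125))
[172, 174, 171, 152, 130, 129, 129, 129, 130, 129, 129, 129, 130, 151, 168, 180, 189, 209, 225, 236, 244, 248, 251, 251, 249, 246, 249, 249]
[251, 251, 248, 244, 241, 228, 143, 135, 120, 127, 153, 170, 192, 207, 218, 225, 228, 228, 226, 223, 214, 187, 109, 116, 226, 251, 253, 253]
[0.4394 0.0197 0.085 ]
```

Emit:
move_arm(
  rows=[0,0,-5,0,0,0,-10,0,0,0,-15.5,0,-3.2,5,-15.5,0,-6.4,10,-15.5,0,-9.5,15,-15.5,0,-12.6,20.1,-15.5,0,-12.6,20.1,-15.5,0,-12.6,20.1,-15.5,0,-12.6,20.1,-15.5,0],
)

```text
clock: 10.92
tcp_pos: [0.5836, -0.1675, 0.2204]
orientation: [-2.572, -1.804, 0.0]
contact_force: [0.2, -0.2, -1.3]
grip_width: 0.0595
gripper_force: 55.2
```

```bash
python3 - <<'E'
from h import *
c=cam("wrist")
for i in range(4):
    o=r.get_obs();w=r.grab_frame("wrist");print(o["clock"],o["tcp_pos"],o["contact_force"],o["grip_width"],hole(w,(326,290)))
cv2.imwrite("pics/w8.png",w)
print(R.from_rotvec(o["orientation"]).as_matrix())
s=r.grab_frame("side");cv2.imwrite("pics/side1.png",s)
t=r.grab_frame("top");cv2.imwrite("pics/top2.png",t)
cs=cam("side");print(px(cs,(.583,-.167,.115)),px(cs,(.5835,-.169,.14)))
print(togo((.5850,-.1694,.15)))
E
```

```text
10.925 [ 0.5836 -0.1675  0.2204] [ 0.249  -0.2339 -1.2855] 0.059494631010923615 (array([ 301,  274,   45,   40, 1415], dtype=int32), ((323.1409606933594, 293.3331298828125), (40.14461135864258, 44.499359130859375), 90.6829605102539))
10.975 [ 0.5837 -0.1677  0.2206] [-0.6805 -0.1329 -1.2989] 0.05962044765145253 (array([ 301,  274,   45,   40, 1413], dtype=int32), ((323.1841735839844, 293.35589599609375), (40.136722564697266, 44.40633010864258), 89.72311401367188))
11.025 [ 0.5838 -0.1679  0.2206] [-0.7454  0.1988 -2.1876] 0.05959580136710114 (array([ 301,  274,   45,   40, 1414], dtype=int32), ((323.1692199707031, 293.34375), (40.15352249145508, 44.430267333984375), 90.18527221679688))
11.075 [ 0.5839 -0.1682  0.2207] [ 0.4838 -0.6184 -0.1293] 0.05944560260466106 (array([ 301,  274,   45,   40, 1413], dtype=int32), ((323.1841735839844, 293.35589599609375), (40.136722564697266, 44.40633010864258), 89.72311401367188))
[[ 0.3412  0.94    0.0002]
 [ 0.94   -0.3412 -0.0002]
 [-0.0001  0.0002 -1.    ]]
[282.2737 146.3546] [282.3711 138.0354]
(array([-0.0263,  0.0978,  7.0553]), 0)
```

Emit:
move_arm(
  rows=[0,0,1.5,0,0,0,3,0,0,0,3,0,0,0,3,0,0,0,3,0,0,0,3,0],
)

```text
clock: 11.98
tcp_pos: [0.5846, -0.1692, 0.1908]
orientation: [2.574, 1.801, 0.001]
contact_force: [1.5, 0.2, -1.1]
grip_width: 0.0594
gripper_force: 55.2
```

```bash
python3 - <<'E'
from h import *
o=r.get_obs();print(o["clock"],o["tcp_pos"],o["qvel"]);print(togo((.5850,-.1694,.0843)))
s=r.grab_frame("side");cv2.imwrite("pics/side2.png",s)
w=r.grab_frame("wrist")
a=cv2.resize(s[90:210,220:340],(480,480),interpolation=cv2.INTER_CUBIC)
b=w[0:400,200:520]
cv2.imwrite("pics/m2.png",np.hstack([a,cv2.resize(b,(320,400)).copy() if 0 else cv2.copyMakeBorder(b,0,80,0,0,0)]))
E
```

```text
11.975 [ 0.5846 -0.1692  0.1908] [ 0.0006  0.0008  0.0012  0.0019 -0.0003 -0.0015  0.0011]
(array([-0.0016,  0.0385, 10.6463]), 0)
```

View pics/m2.png

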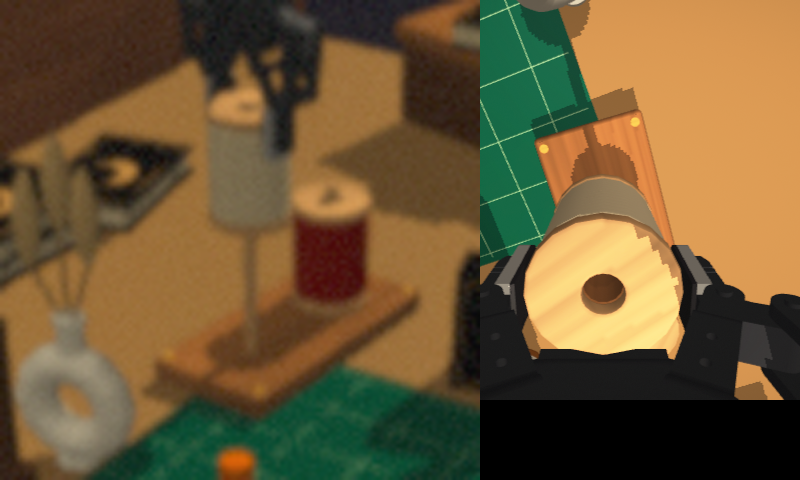

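The side view shows the spool body spanning columns 208–291 with the spindle at 250, so it is centred over the spindle. Lowering.

Emit:
move_arm(
  rows=[0,0,0.5,0,0,0,1,0,0,0,1.5,0,0,0,2,0,0,0,2.5,0,0,0,3,0],
)

```text
clock: 12.82
tcp_pos: [0.5843, -0.1692, 0.1599]
orientation: [-2.574, -1.801, 0.0]
contact_force: [-0.2, 0.3, -1.6]
grip_width: 0.0594
gripper_force: 55.2
```

Emit:
move_arm(
  rows=[0,0,1.5,0,0,0,3,0,0,0,4.5,0,0,0,6,0,0,0,6.8,0,0,0,7.2,0,0,0,7.4,0,0,0,7.5,0,0,0,7.5,0],
)

```text
clock: 13.95
tcp_pos: [0.5845, -0.1692, 0.0856]
orientation: [2.574, 1.801, 0.001]
contact_force: [-0.1, -1.2, -1.1]
grip_width: 0.0595
gripper_force: 55.2
```

Emit:
move_arm(
  rows=[0,0,0.1,0,0,0,0.2,0,0,0,0.3,0,0,0,0.3,0],
)

```text
clock: 14.45
tcp_pos: [0.5845, -0.1693, 0.0844]
orientation: [2.573, 1.8, -0.0]
contact_force: [-6.4, 1.4, 15.1]
grip_width: 0.0591
gripper_force: 56.7
```

Emit:
move_arm(
  rows=[0,0,-0.2,0],
)

```text
clock: 14.58
tcp_pos: [0.5846, -0.1693, 0.085]
orientation: [2.573, 1.801, 0.001]
contact_force: [0.2, 0.1, -1.3]
grip_width: 0.0595
gripper_force: 55.3
```

Emit:
move_arm(
  rows=[0,0,0,0,0,0,0,0,0,0,0,0,0,0,-1,0,0,0,-4,0,0,0,-9,0,0,0,-14,0,0,0,-17,0,0,0,-17,0],
  fingers=1,
)

```text
clock: 15.7
tcp_pos: [0.5859, -0.1693, 0.258]
orientation: [2.57, 1.798, 0.006]
contact_force: [-0.5, -0.2, 0.3]
grip_width: 0.0855
gripper_force: 0.0
```

```bash
python3 - <<'E'
from h import *
o=r.get_obs();print(o["clock"],o["tcp_pos"],o["grip_width"])
c=cam("wrist");w=r.grab_frame("wrist");cv2.imwrite("pics/w9.png",w)
for x in circ(w,c,(.584,-.167,.103),.03) or []:print(*x)
s=r.grab_frame("side");cv2.imwrite("pics/side3.png",s)
print(togo((.387,-.256,.25),np.radians(-74)))
E
```

```text
15.7 [ 0.5859 -0.1693  0.258 ] 0.08546309723321013
[ 0.5853 -0.165   0.103 ] [319.8 185.8] 35.0 34.4
[ 0.5848 -0.1664  0.103 ] [319.8 187.5] 33.5 34.4
[ 0.5861 -0.1672  0.103 ] [321.5 187.8] 32.4 34.4
(array([-14.9032, -15.5339,   0.4393]), np.float64(53.965608655725674))
```

Emit:
move_arm(
  rows=[-3.7,-3.9,0,10,-7.4,-7.8,0,20,-11.1,-11.6,0,30,-14.9,-15.5,0.4,40,-14.9,-15.5,0.4,50,-14.9,-15.5,0.4,54,-14.9,-15.5,0.4,54,-14.9,-15.5,0.4,54],
)

```text
clock: 16.8
tcp_pos: [0.3873, -0.2558, 0.2496]
orientation: [-3.11, -0.439, 0.002]
contact_force: [-0.4, 0.4, -1.0]
grip_width: 0.0854
gripper_force: 0.0
```

```bash
python3 - <<'E'
from h import *
o=r.get_obs();print(o["clock"],o["tcp_pos"],o["joints"]);print(R.from_rotvec(o["orientation"]).as_matrix())
c=cam("wrist");np.save("w10.npy",c[4]);w=r.grab_frame("wrist");cv2.imwrite("pics/w10.png",w)
s=cv2.imread("pics/side3.png")
a=cv2.resize(s[100:190,235:355],(480,360))
cv2.imwrite("pics/m3.png",np.hstack([cv2.copyMakeBorder(cv2.resize(s[100:190,250:320],(280,360)),0,40,0,0,0),w[:,130:560]]))
E
```

```text
16.8 [ 0.3873 -0.2558  0.2496] [ 0.718   0.141  -0.2932  2.0178  0.0483  0.9906 -0.8894]
[[ 0.961   0.2767 -0.0012]
 [ 0.2767 -0.961   0.0008]
 [-0.0009 -0.0011 -1.    ]]
```

View pics/m3.png

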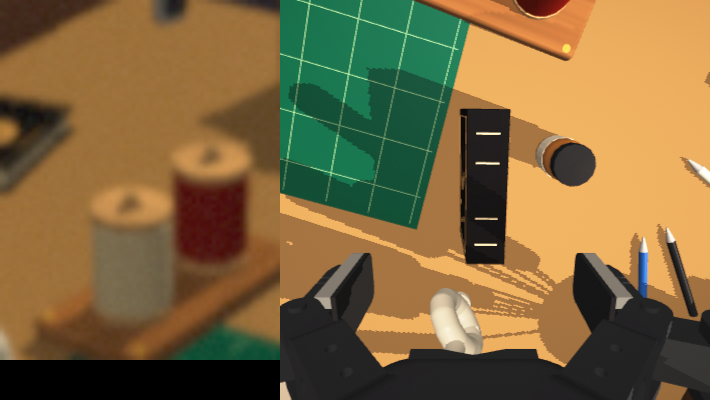

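The composite shows the ivory spool seated on the board level with the red one. The cover's spine has corners near (466,110), (510,110), (504,264) and (468,264), with four tan bars on its centreline, and the ink is to the right at (573,163).

```bash
cat >> h.py <<'E'
def stripes(w,box,thr=110):
    x0,y0,x1,y1=box
    m=np.zeros(w.shape[:2],np.uint8);m[y0:y1,x0:x1]=(w[y0:y1,x0:x1,2]>thr)
    n,l,s,ce=cv2.connectedComponentsWithStats(m)
    return [(ce[i],s[i]) for i in range(1,n) if 15<s[i,4]<160 and s[i,2]>8]
E
python3 - <<'E'
from h import *
c=cam("wrist");w=cv2.imread("pics/w10.png")
S=stripes(w,(320,112,356,262));Q=[]
for q,s in S:
    p=pt(c,*q,.093);Q.append(p);print(q,s,p)
# spine edges (dark face) at rows, and ends at columns
for v in (120,150,190,230,258):
    row=w[v,300:380,2].astype(int);print(v,row[::2].tolist())
for u in (325,337,345):print(u,w[100:118,u,2].tolist(),w[256:274,u,2].tolist())
if len(Q)>1:
    Q=np.array(Q);print("mean",Q.mean(0),"yaw",np.degrees(np.arctan2(*(Q[0]-Q[-1])[[1,0]])))
E
```

```text
[337.8378 133.0135] [326 132  25   3  74] [ 0.4369 -0.2537  0.093 ]
[337.3857 162.9857] [325 162  25   3  70] [ 0.4126 -0.2606  0.093 ]
[336.  218.5] [325 218  23   2  46] [ 0.3642 -0.2737  0.093 ]
[334.2623 244.1311] [324 243  23   3  61] [ 0.34   -0.2792  0.093 ]
120 [166, 166, 166, 166, 166, 135, 12, 11, 78, 33, 35, 33, 34, 35, 34, 33, 34, 35, 35, 35, 36, 35, 35, 36, 35, 35, 35, 35, 35, 34, 140, 166, 166, 167, 166, 166, 166, 215, 239, 240]
150 [167, 167, 168, 167, 167, 137, 8, 13, 79, 34, 33, 33, 32, 33, 32, 32, 32, 34, 34, 35, 35, 34, 33, 35, 33, 33, 34, 34, 33, 99, 166, 167, 167, 167, 167, 167, 166, 167, 167, 167]
190 [167, 167, 168, 167, 167, 89, 11, 11, 79, 24, 25, 24, 24, 24, 25, 24, 24, 23, 25, 24, 24, 28, 31, 32, 31, 31, 30, 32, 31, 243, 241, 241, 241, 241, 241, 241, 241, 241, 241, 241]
230 [167, 167, 167, 167, 167, 81, 13, 44, 46, 29, 28, 29, 28, 29, 28, 28, 30, 27, 23, 21, 22, 20, 22, 21, 23, 21, 20, 21, 224, 241, 241, 241, 241, 241, 241, 241, 241, 241, 241, 241]
258 [241, 241, 166, 166, 167, 167, 167, 202, 17, 20, 20, 21, 20, 20, 20, 20, 19, 20, 20, 19, 20, 23, 27, 28, 29, 28, 29, 101, 167, 166, 167, 167, 166, 166, 166, 167, 166, 166, 167, 166]
325 [166, 166, 166, 166, 165, 166, 165, 163, 122, 27, 34, 33, 34, 33, 34, 34, 33, 35] [18, 20, 20, 20, 20, 21, 20, 47, 132, 166, 166, 173, 220, 241, 241, 241, 241, 241]
337 [236, 166, 166, 165, 166, 166, 166, 166, 158, 27, 36, 36, 36, 35, 35, 35, 35, 35] [28, 20, 20, 20, 20, 21, 20, 48, 136, 166, 166, 179, 237, 166, 166, 167, 166, 179]
345 [240, 240, 240, 237, 166, 166, 166, 166, 158, 24, 36, 35, 35, 34, 34, 36, 35, 35] [28, 28, 26, 19, 21, 19, 20, 50, 154, 241, 241, 241, 237, 167, 166, 179, 237, 167]
mean [ 0.3884 -0.2668  0.093 ] yaw 14.773571563751796
```

Emit:
move_arm(
  rows=[-0.2,1.1,2,1.3,-0.2,1.1,6,1.3,-0.2,1.1,9,1.3,-0.2,1.1,10,1.3,-0.2,1.1,10,1.3,-0.2,1.1,10,1.3],
  fingers=0.7,
)

```text
clock: 17.6
tcp_pos: [0.3895, -0.2676, 0.1514]
orientation: [3.115, 0.401, 0.003]
contact_force: [-0.1, 1.0, 0.1]
grip_width: 0.0601
gripper_force: 0.0
```

```bash
python3 - <<'E'
from h import *
o=r.get_obs();print(o["clock"],o["tcp_pos"],o["grip_width"]);A=R.from_rotvec(o["orientation"]).as_matrix();print(A)
c=cam("wrist");w=r.grab_frame("wrist");cv2.imwrite("pics/w11.png",w)
a=px(c,(.3884,-.2668,.093));print(a)
S=stripes(w,(int(a[0])-22,int(a[1])-150,int(a[0])+22,int(a[1])+120))
Q=np.array([pt(c,*q,.093) for q,s in S]);print([(q.round(1),s) for q,s in S]);print(Q)
print("mean",Q.mean(0),np.degrees(np.arctan2(*(Q[0]-Q[-1])[[1,0]])),"tool offs cm",A.T@(Q.mean(0)-o["tcp_pos"])*100)
# ink: black lid blob
g=px(c,(.4305,-.3344,.085));print("ink px",g)
E
```

```text
17.6 [ 0.3895 -0.2676  0.1514] 0.06010394984782405
[[ 0.9674  0.2532  0.0018]
 [ 0.2532 -0.9674 -0.0011]
 [ 0.0015  0.0015 -1.    ]]
[322.1779 228.2486]
[(array([321.4, 143.5]), array([303, 142,  38,   4, 149], dtype=int32)), (array([321.5, 187.5]), array([304, 186,  36,   4, 142], dtype=int32)), (array([322.8, 267. ]), array([306, 266,  34,   3, 100], dtype=int32)), (array([322.1, 303.2]), array([307, 302,  33,   4, 110], dtype=int32))]
[[ 0.4366 -0.2538  0.093 ]
 [ 0.4123 -0.2602  0.093 ]
 [ 0.3641 -0.2735  0.093 ]
 [ 0.3396 -0.2794  0.093 ]]
mean [ 0.3882 -0.2667  0.093 ] 14.796519815131564 tool offs cm [-0.1187 -0.1292  5.8416]
ink px [449.0171 186.3932]
```

Emit:
move_arm(
  rows=[-0.1,-0.1,2,0,-0.1,-0.1,4.5,0,-0.1,-0.1,6.5,0,-0.1,-0.1,7.5,0,-0.1,-0.1,7.5,0,-0.1,-0.1,7.5,0],
)

```text
clock: 18.4
tcp_pos: [0.3881, -0.2668, 0.0761]
orientation: [3.115, 0.401, 0.002]
contact_force: [-0.0, -0.3, 0.2]
grip_width: 0.0595
gripper_force: 0.0
```

Emit:
move_arm(
  rows=[0,0,0,0,0,0,0,0,0,0,0,0,0,0,0,0,0,0,0,0],
  fingers=0,
  newtons=40,
)

```text
clock: 19.02
tcp_pos: [0.388, -0.2668, 0.0763]
orientation: [3.115, 0.401, 0.002]
contact_force: [-1.0, 0.1, 6.5]
grip_width: 0.0392
gripper_force: 39.6
```

```bash
python3 - <<'E'
from h import *
o=r.get_obs();print(o["clock"],o["tcp_pos"],o["grip_width"],o["gripper_force"],o["contact_force"])
c=cam("wrist");w=r.grab_frame("wrist");cv2.imwrite("pics/w12.png",w)
a=px(c,(.3884,-.2668,.093));A=R.from_rotvec(o["orientation"]).as_matrix()
S=stripes(w,(int(a[0])-32,20,int(a[0])+32,390),100)
print([(q.round(1),s) for q,s in S]);Q=np.array([pt(c,*q,.093) for q,s in S]);print(Q)
# saddle from earlier wrist view w4-like: stand-off togo
print(togo((.57,.10,.30),np.radians(4.8)),A)
E
```

```text
19.025 [ 0.388  -0.2668  0.0763] 0.03920986626359784 39.5789016620256 [-0.9975  0.1018  6.5325]
[]
[]
(array([ 26.9113, -30.8587, -22.3819]), np.float64(-80.14106247252285)) [[ 0.9674  0.2532  0.0012]
 [ 0.2532 -0.9674 -0.001 ]
 [ 0.0009  0.0013 -1.    ]]
```

Emit:
move_arm(
  rows=[0,0,-4,0,0,0,-9,0,0,0,-15,0,2,-4,-20,-8,5,-9,-22.4,-18,8,-14.5,-22.4,-28,11,-20,-22.4,-38,14,-26,-22.4,-48,16.5,-31,-22.4,-58,17.5,-34.4,-22.4,-68],
)

```text
clock: 20.32
tcp_pos: [0.4696, 0.1139, 0.2997]
orientation: [-2.35, -2.085, -0.002]
contact_force: [-0.4, -0.6, -1.0]
grip_width: 0.0393
gripper_force: 41.5
```

```bash
python3 - <<'E'
from h import *
o=r.get_obs();print(o["clock"],o["tcp_pos"],o["grip_width"],o["gripper_force"],o["joints"]);print(togo((.47,.11,.30),np.radians(4.8)))
E
```

```text
20.325 [0.4696 0.1139 0.2997] 0.03925378214676806 41.541840902063996 [ 0.2936  0.1705 -0.7299  1.8944  0.1254  1.1215 -0.6029]
(array([-0.3864,  0.0895, -0.0289]), np.float64(-11.630599124185721))
```

Emit:
move_arm(
  rows=[0,0,0,-6,0,0,0,-11.6,0,0,0,-11.6,0,0,0,-11.6,0,0,0,-11.6],
)

```text
clock: 20.95
tcp_pos: [0.4696, 0.1105, 0.2994]
orientation: [2.139, 2.301, -0.0]
contact_force: [0.0, 0.2, -1.4]
grip_width: 0.0393
gripper_force: 41.6
```

```bash
cat > sad.py <<'E'
from h import *
o=r.get_obs();print(o["clock"],o["tcp_pos"]);A=R.from_rotvec(o["orientation"]).as_matrix();print(A)
c=cam("wrist");w=r.grab_frame("wrist");cv2.imwrite("pics/w13.png",w)
for p in [(.605,.083,.135),(.590,.26,.135),(.598,.171,.135)]:print("pred bar",px(c,p))
# light bar mask: bright wood between dark cheeks
hsv=cv2.cvtColor(w,cv2.COLOR_BGR2HSV)
u,v=px(c,(.598,.171,.135)).astype(int)
for dv in(-60,0,60):print(v+dv,[tuple(int(k) for k in w[v+dv,x]) for x in range(u-40,u+41,4)])
h=w.copy()
print("spine cols",[(vv,w[vv,230:420:6,2].tolist()) for vv in(150,200,260)])
E
python3 sad.py
```

```text
20.95 [0.4696 0.1105 0.2994]
[[-0.073   0.9973  0.0001]
 [ 0.9973  0.073  -0.0002]
 [-0.0002  0.0001 -1.    ]]
pred bar [466.0746 226.5126]
pred bar [488.484   13.8611]
pred bar [476.8338 129.448 ]
69 [(49, 83, 145), (48, 81, 140), (45, 80, 136), (50, 86, 147), (52, 91, 152), (36, 58, 97), (62, 101, 143), (66, 108, 151), (84, 135, 191), (134, 222, 254), (140, 228, 254), (155, 242, 255), (161, 244, 255), (151, 238, 255), (147, 234, 255), (66, 114, 163), (98, 177, 238), (98, 177, 238), (98, 177, 238), (98, 176, 238), (98, 176, 238)]
129 [(50, 85, 144), (50, 81, 142), (36, 58, 97), (35, 57, 96), (35, 57, 95), (34, 55, 92), (55, 91, 131), (66, 106, 148), (81, 132, 185), (132, 218, 253), (135, 221, 254), (148, 235, 255), (155, 241, 255), (147, 234, 255), (140, 227, 254), (100, 180, 241), (100, 180, 241), (100, 180, 240), (100, 180, 240), (100, 180, 240), (100, 180, 240)]
189 [(35, 56, 94), (34, 56, 94), (35, 56, 94), (35, 58, 95), (34, 56, 92), (35, 56, 95), (39, 64, 99), (67, 108, 150), (72, 118, 164), (136, 223, 254), (140, 228, 254), (143, 229, 255), (142, 231, 255), (136, 223, 254), (126, 211, 252), (101, 181, 241), (101, 181, 241), (102, 181, 241), (101, 181, 241), (101, 181, 241), (101, 181, 241)]
spine cols [(150, [21, 22, 30, 29, 30, 28, 59, 26, 26, 26, 26, 26, 26, 26, 26, 27, 27, 28, 27, 28, 28, 27, 28, 27, 19, 30, 31, 70, 140, 142, 139, 138]), (200, [28, 27, 29, 32, 31, 31, 255, 22, 24, 25, 25, 26, 24, 39, 38, 39, 39, 38, 39, 39, 38, 39, 39, 39, 27, 29, 29, 29, 125, 145, 141, 118]), (260, [33, 35, 34, 31, 47, 112, 111, 30, 23, 54, 51, 48, 46, 43, 42, 41, 42, 42, 42, 41, 42, 42, 42, 42, 27, 111, 111, 55, 32, 110, 157, 194])]
```

```bash
cat > sad2.py <<'E'
from h import *
o=r.get_obs();A=R.from_rotvec(o["orientation"]).as_matrix()
c=cam("wrist");w=r.grab_frame("wrist");cv2.imwrite("pics/w14.png",w)
u0=430;m=np.zeros(w.shape[:2],np.uint8);m[:,u0:540]=(w[:,u0:540,0]>=114)&(w[:,u0:540,2]>=243)
n,l,s,ce=cv2.connectedComponentsWithStats(m);i=l[129,482];print("bar comp",s[i])
L=[];Rr=[];rows=range(s[i,1]+4,s[i,1]+s[i,3]-4,4)
for v in rows:
    x=np.where(l[v]==i)[0];L.append(pt(c,x.min()-.5,v,.135));Rr.append(pt(c,x.max()+.5,v,.135))
L=np.array(L);Rr=np.array(Rr);M=(L+Rr)/2
print("width",np.median((Rr-L)[:,0]),(Rr-L)[::8,0])
p=np.polyfit(M[:,1],M[:,0],1);print("bar x=a*y+b",p,"yaw of bar normal deg",np.degrees(-np.arctan(p[0])),"resid",np.std(M[:,0]-np.polyval(p,M[:,1])))
e0=pt(c,483,s[i,1],.135);e1=pt(c,470,s[i,1]+s[i,3],.135);print("ends y",e0,e1,np.linalg.norm(e0-e1))
yc=(e0[1]+e1[1])/2;print("centre",np.polyval(p,yc),yc)
for u in (474,482):print(u,[(v,int(w[v,u,0]),int(w[v,u,2])) for v in list(range(0,40,3))+list(range(210,260,3))])
z=o["tcp_pos"][2]+.0167
mm=np.zeros(w.shape[:2],np.uint8);mm[10:345,285:365]=w[10:345,285:365,2]>95
n,l2,s2,c2=cv2.connectedComponentsWithStats(mm)
for k in range(1,n):
    if s2[k,4]>40:print("stripe",s2[k],c2[k],"tool cm",A.T@(pt(c,*c2[k],z)-o["tcp_pos"])*100)
E
python3 sad2.py
```

```text
bar comp [ 470    0   26  210 5056]
width 0.02058554043583727 [0.0203 0.0208 0.0205 0.021  0.0206 0.0211 0.0199]
bar x=a*y+b [-0.193   0.6352] yaw of bar normal deg 10.921807679171234 resid 0.00039431669070399787
ends y [0.5837 0.2694 0.135 ] [0.6057 0.0992 0.135 ] 0.17162306583413728
centre 0.5996828941016841 0.18428871819606918
474 [(0, 150, 255), (3, 150, 255), (6, 150, 255), (9, 150, 255), (12, 151, 255), (15, 150, 255), (18, 150, 255), (21, 151, 255), (24, 151, 255), (27, 148, 255), (30, 148, 255), (33, 148, 255), (36, 148, 255), (39, 148, 255), (210, 94, 217), (213, 88, 203), (216, 89, 205), (219, 89, 205), (222, 84, 193), (225, 24, 61), (228, 26, 69), (231, 32, 82), (234, 32, 86), (237, 33, 86), (240, 32, 87), (243, 33, 86), (246, 85, 218), (249, 101, 241), (252, 101, 241), (255, 100, 241), (258, 101, 241)]
482 [(0, 149, 255), (3, 148, 255), (6, 148, 255), (9, 148, 255), (12, 148, 255), (15, 147, 255), (18, 148, 255), (21, 146, 255), (24, 147, 255), (27, 148, 255), (30, 154, 255), (33, 152, 255), (36, 154, 255), (39, 152, 255), (210, 95, 220), (213, 97, 221), (216, 97, 221), (219, 97, 222), (222, 58, 136), (225, 24, 58), (228, 30, 79), (231, 42, 117), (234, 51, 150), (237, 51, 146), (240, 49, 139), (243, 49, 144), (246, 101, 241), (249, 101, 241), (252, 101, 241), (255, 101, 241), (258, 100, 241)]
stripe [ 285   10   80   75 5837] [324.7153  45.9942] tool cm [ 8.632   0.0697 -1.6712]
stripe [328  89  37   8  50] [348.98  92.04] tool cm [ 7.2727  0.848  -1.671 ]
stripe [292 158  60   6 313] [322.2109 160.7955] tool cm [ 5.0621 -0.0143 -1.6707]
stripe [294 228  57   6 318] [323.1415 230.673 ] tool cm [ 2.5547  0.0144 -1.6704]
```

```bash
python3 - <<'E'
from h import *
c=cam("wrist")
e=pt(c,475,223.5,.135);d=np.array([-.193,1,0]);d/=np.linalg.norm(d)
C=e+d*.096;C[0]=np.polyval([-.193,.6352],C[1]);print(e,C)
print(togo((C[0],C[1],.26),np.radians(10.92)))
E
```

```text
[0.6127 0.0867 0.135 ] [0.6003 0.1809 0.135 ]
(array([ 6.064 , 13.5407,  3.9355]), np.float64(-6.7021147355487045))
```

Emit:
move_arm(
  rows=[1.5,3.4,0.5,-3,3,6.8,1.5,-6.7,4.5,10.2,2.5,-6.7,6.1,13.5,3.9,-6.7,6.1,13.5,3.9,-6.7,6.1,13.5,3.9,-6.7,6.1,13.5,3.9,-6.7],
)

```text
clock: 21.92
tcp_pos: [0.5994, 0.181, 0.2609]
orientation: [1.999, 2.422, 0.0]
contact_force: [-0.2, -0.6, -1.3]
grip_width: 0.0391
gripper_force: 41.6
```

```bash
python3 - <<'E'
from h import *
o=r.get_obs();A=R.from_rotvec(o["orientation"]).as_matrix();print(o["clock"],o["tcp_pos"],o["contact_force"],np.degrees(np.arctan2(A[1,1],A[0,1])))
c=cam("wrist");w=r.grab_frame("wrist");cv2.imwrite("pics/w15.png",w);cv2.imwrite("pics/side4.png",r.grab_frame("side"));cv2.imwrite("pics/top4.png",r.grab_frame("top"))
d=np.array([-.193,1,0])/np.hypot(1,.193);C=np.array([.6003,.1809,.135])
for t in(.07,.08,.09,.096,.105,.114):print(t,px(c,C+d*t))
for v in range(0,150,10):
    x=np.where((w[v,240:410,0]>=105)&(w[v,240:410,2]>=225))[0]+240
    print(v,x.min() if len(x) else None,x.max() if len(x) else None,len(x),[int(k) for k in w[v,280:372:8,2]])
E
```

```text
21.925 [0.5994 0.181  0.2609] [-0.217  -0.6465 -1.2599] 10.937689199950398
0.07 [323.7276 106.3703]
0.08 [323.7221  92.0548]
0.09 [323.7165  77.4259]
0.096 [323.7131  68.4938]
0.105 [323.708  54.872]
0.114 [323.7027  40.9745]
0 240 408 115 [252, 252, 252, 252, 252, 252, 191, 191, 192, 191, 191, 191]
10 240 407 99 [252, 252, 252, 252, 193, 193, 193, 193, 193, 192, 193, 193]
20 240 406 95 [252, 252, 252, 252, 194, 195, 195, 195, 194, 194, 194, 194]
30 240 409 97 [252, 252, 252, 252, 196, 196, 196, 196, 195, 195, 195, 195]
40 240 409 91 [253, 253, 253, 106, 120, 118, 118, 118, 114, 197, 196, 196]
50 240 409 66 [197, 197, 198, 105, 106, 121, 117, 120, 117, 198, 198, 197]
60 240 409 64 [157, 159, 117, 81, 83, 80, 91, 86, 89, 113, 160, 192]
70 240 409 90 [162, 174, 151, 157, 243, 251, 250, 250, 94, 102, 115, 126]
80 240 409 87 [163, 173, 178, 174, 241, 250, 249, 250, 185, 122, 115, 125]
90 240 409 80 [159, 174, 178, 174, 239, 250, 252, 250, 185, 123, 123, 126]
100 240 409 50 [25, 25, 25, 25, 25, 26, 26, 27, 26, 26, 29, 29]
110 240 409 43 [45, 34, 35, 34, 35, 35, 35, 35, 36, 36, 36, 36]
120 240 409 42 [34, 34, 35, 35, 35, 35, 35, 34, 34, 36, 36, 36]
130 256 409 27 [33, 34, 34, 35, 35, 36, 35, 35, 34, 35, 36, 37]
140 392 409 18 [34, 33, 33, 34, 36, 35, 35, 35, 35, 35, 36, 36]
```

```bash
python3 - <<'E'
from h import *
o=r.get_obs();A=R.from_rotvec(o["orientation"]).as_matrix();c=cam("wrist");w=cv2.imread("pics/w15.png");print(o["tcp_pos"])
for v in(70,76,82,88,94):
    row=w[v,295:360,2].astype(int);x=np.where(row>215)[0]+295
    a,b=pt(c,x.min()-.5,v,.135),pt(c,x.max()+.5,v,.135);print(v,x.min(),x.max(),"width",np.linalg.norm(a-b),"tool cm",A.T@((a+b)/2-o["tcp_pos"])*100)
    if v==82:print(row.tolist())
z=o["tcp_pos"][2]+.0167
mm=np.zeros(w.shape[:2],np.uint8);mm[103:345,285:365]=w[103:345,285:365,2]>95
n,l2,s2,c2=cv2.connectedComponentsWithStats(mm)
for k in range(1,n):
    if s2[k,4]>40:print("stripe",s2[k],c2[k],"tool cm",A.T@(pt(c,*c2[k],z)-o["tcp_pos"])*100)
for v in(105,112,150,200):print(v,w[v,230:420:5,2].tolist())
print("col320",[(v,int(w[v,320,2])) for v in range(34,104,2)])
E
```

```text
[0.5996 0.181  0.261 ]
70 311 338 width 0.02000457369236511 tool cm [ 9.4867  0.1363 12.5931]
76 309 338 width 0.02152837830590436 tool cm [ 9.0836  0.0646 12.5933]
82 311 339 width 0.020903726786463912 tool cm [ 8.6768  0.1724 12.5936]
[180, 180, 176, 169, 167, 171, 174, 175, 175, 175, 175, 178, 180, 180, 174, 196, 226, 241, 249, 250, 250, 250, 250, 250, 250, 250, 250, 250, 250, 250, 250, 250, 250, 249, 250, 250, 251, 252, 252, 252, 251, 250, 249, 245, 221, 183, 187, 189, 187, 186, 156, 121, 119, 119, 118, 119, 120, 122, 123, 122, 121, 119, 118, 116, 117]
88 309 339 width 0.02244519344711885 tool cm [ 8.2665  0.1001 12.5938]
94 311 338 width 0.02036429369884714 tool cm [ 7.8524  0.1363 12.5941]
stripe [292 158  60   6 348] [322.1897 160.5718] tool cm [ 5.0694 -0.0107 -1.673 ]
stripe [294 228  58   6 326] [323.5491 230.638 ] tool cm [ 2.5558  0.0334 -1.6715]
105 [253, 253, 253, 253, 253, 253, 253, 247, 41, 43, 43, 35, 35, 35, 35, 34, 35, 35, 35, 35, 35, 36, 37, 37, 35, 37, 36, 36, 36, 28, 201, 201, 253, 201, 253, 253, 253, 253]
112 [253, 253, 253, 253, 253, 253, 253, 253, 44, 43, 44, 35, 35, 35, 35, 35, 35, 34, 35, 35, 35, 35, 36, 37, 37, 37, 36, 37, 36, 29, 202, 253, 201, 201, 253, 253, 253, 253]
150 [38, 37, 37, 37, 37, 37, 37, 38, 41, 33, 34, 34, 34, 34, 33, 34, 32, 34, 35, 35, 35, 35, 34, 35, 35, 36, 36, 35, 35, 156, 203, 203, 253, 253, 253, 253, 253, 253]
200 [37, 37, 37, 39, 39, 38, 39, 38, 34, 32, 32, 31, 32, 33, 32, 32, 34, 33, 34, 33, 46, 45, 45, 45, 45, 45, 45, 47, 47, 253, 253, 253, 253, 253, 253, 253, 253, 253]
col320 [(34, 135), (36, 107), (38, 113), (40, 118), (42, 120), (44, 121), (46, 122), (48, 123), (50, 121), (52, 118), (54, 112), (56, 99), (58, 88), (60, 80), (62, 62), (64, 96), (66, 251), (68, 251), (70, 251), (72, 251), (74, 251), (76, 251), (78, 250), (80, 250), (82, 250), (84, 250), (86, 250), (88, 250), (90, 250), (92, 250), (94, 250), (96, 249), (98, 246), (100, 26), (102, 37)]
```

Emit:
move_arm(
  rows=[0.1,0.1,1,0,0.1,0.1,3,0,0.1,0.1,5,0,0.1,0.1,7,0,0.1,0.1,8.5,0,0.1,0.1,10,0,0.1,0.1,11,0,0.1,0.1,11.5,0,0.1,0.1,11.5,0],
)

```text
clock: 23.2
tcp_pos: [0.6007, 0.1827, 0.1453]
orientation: [1.999, 2.423, 0.0]
contact_force: [-0.1, -0.7, -0.3]
grip_width: 0.0395
gripper_force: 41.6
```

```bash
python3 - <<'E'
from h import *
o=r.get_obs();A=R.from_rotvec(o["orientation"]).as_matrix();c=cam("wrist");w=r.grab_frame("wrist");cv2.imwrite("pics/w16.png",w);print(o["tcp_pos"],o["contact_force"])
for q in(.075,.085,.095):print(px(c,o["tcp_pos"]+A@np.array([q,0,o["tcp_pos"][2]-.135])))
for v in range(0,140,8):
    row=w[v,265:385,2].astype(int);x=np.where(row>215)[0]+265
    if 15<len(x)<80:
        a,b=pt(c,x.min()-.5,v,.135),pt(c,x.max()+.5,v,.135);print(v,x.min(),x.max(),"width",np.linalg.norm(a-b),"tool cm",A.T@((a+b)/2-o["tcp_pos"])*100)
E
```

```text
[0.6007 0.1827 0.1453] [-0.0824 -0.7136 -0.3465]
[322.5131  89.5838]
[322.4726  62.5069]
[322.4304  34.3148]
32 297 349 width 0.020154709342839264 tool cm [9.5803 0.0218 1.0275]
40 297 349 width 0.020270578503758376 tool cm [9.3016 0.0215 1.0275]
48 297 348 width 0.020003086993478563 tool cm [9.0197 0.0019 1.0275]
56 297 348 width 0.020119421952428555 tool cm [8.7344 0.0015 1.0275]
64 297 348 width 0.020237118002502198 tool cm [8.4459 0.001  1.0275]
72 297 348 width 0.02035619917094832 tool cm [8.1539 0.0006 1.0275]
80 297 348 width 0.020476690053898912 tool cm [7.8585 0.0001 1.0275]
88 297 348 width 0.020598615833305974 tool cm [ 7.5596 -0.0004  1.0275]
96 298 348 width 0.02032352898153571 tool cm [7.2571 0.0191 1.0275]
```

Emit:
move_arm(
  rows=[0,0,0.8,0,0,0,1.5,0,0,0,1.9,0,0,0,2.1,0,0,0,2.3,0,0,0,2.4,0,0,0,2.5,0,0,0,2.5,0],
)

```text
clock: 24.25
tcp_pos: [0.6007, 0.1827, 0.1218]
orientation: [1.999, 2.423, -0.0]
contact_force: [-4.4, -2.3, 9.7]
grip_width: 0.0393
gripper_force: 43.1
```

Emit:
move_arm(
  rows=[0,0,-0.1,0],
)

```text
clock: 24.38
tcp_pos: [0.6008, 0.1828, 0.1219]
orientation: [1.999, 2.423, 0.001]
contact_force: [-0.2, 0.6, -1.0]
grip_width: 0.0394
gripper_force: 41.6
```

Emit:
move_arm(
  rows=[0,0,0,0,0,0,0,0,0,0,0,0,0,0,0,0,0,0,-1,0,0,0,-4,0,0,0,-8,0,0,0,-13,0,0,0,-16,0,0,0,-16,0],
  fingers=0.85,
)

```text
clock: 25.62
tcp_pos: [0.6018, 0.1837, 0.2851]
orientation: [1.997, 2.421, 0.008]
contact_force: [0.0, -0.9, -0.6]
grip_width: 0.0728
gripper_force: 0.0
```

```bash
python3 - <<'E'
from h import *
o=r.get_obs();A=R.from_rotvec(o["orientation"]).as_matrix();print(o["clock"],o["tcp_pos"],o["contact_force"],o["grip_width"])
c=cam("wrist");w=r.grab_frame("wrist");cv2.imwrite("pics/w17.png",w)
C=np.array([.6007,.1827,.138]);a=px(c,C);print(a)
d=np.array([-.193,1,0])/np.hypot(1,.193)
m=np.zeros(w.shape[:2],np.uint8);x0,x1,y0,y1=int(a[0])-20,int(a[0])+20,0,340
m[y0:y1,x0:x1]=w[y0:y1,x0:x1,2]>95
n,l,s,ce=cv2.connectedComponentsWithStats(m)
for i in range(1,n):
    if s[i,4]>15:
        p=pt(c,*ce[i],.138);print(s[i],p,"along",(p-C)@d*100,"across",((p-C)[0]*d[1]-(p-C)[1]*d[0])*100)
for n in("side","top"):cv2.imwrite(f"pics/{n}5.png",r.grab_frame(n))
# change vs the first pictures around things to be left
for n,P in(("side",dict(red=(.576,-.267,.06),glue=(.415,.08,.06),ink=(.43,-.333,.04),vase=(.619,-.006,.05))),):
    f0=cv2.imread(f"pics/{n}0.png");f1=cv2.imread(f"pics/{n}5.png");cc=cam(n)
    for k,p in P.items():
        u,v=px(cc,p).astype(int);t=f0[v-14:v+14,u-10:u+10];R_=cv2.matchTemplate(f1[v-24:v+24,u-20:u+20],t,cv2.TM_CCOEFF_NORMED);_,mx,_,ml=cv2.minMaxLoc(R_);print(k,mx,"shift px",ml[0]-10,ml[1]-10)
E
```

```text
25.625 [0.6018 0.1837 0.2851] [ 0.0142 -0.893  -0.5598] 0.07278148645515214
[320.2489 193.1   ]
[ 300    0   40  107 4139] [0.5793 0.2911 0.138 ] along 11.050591110054512 across -0.04407842536416559
[307 131  26   3  77] [0.5907 0.2327 0.138 ] along 5.095895198922156 across -0.034219182624903484
[308 162  25   3  74] [0.5956 0.2079 0.138 ] along 2.573262640703095 across -0.027399000610537922
[309 219  25   3  72] [0.6057 0.1591 0.138 ] along -2.407856184254795 across 0.044508600899258954
[300 229   2   9  17] [0.5903 0.1442 0.138 ] along -3.5810245573536736 across -1.745966872562639
[300 239   2  27  52] [0.5934 0.1265 0.138 ] along -5.3817049231184875 across -1.7776109839339078
[310 246  24   3  69] [0.6109 0.1344 0.138 ] along -4.93311084169983 across 0.08351139610948723
[308 267  25  26 623] [0.6153 0.1029 0.138 ] along -8.108241593466342 across -0.07385084507336767
[ 300  267   40   73 1577] [0.623  0.0644 0.138 ] along -12.03501348581075 across -0.04932712120803463
red 0.9888851046562195 shift px 0 0
glue 0.7654479742050171 shift px -1 0
ink 0.2155773937702179 shift px -1 10
vase 0.977563202381134 shift px 0 0
```

```bash
python3 - <<'E'
from h import *
cc=cam("top");f0=cv2.imread("pics/top0.png");f1=cv2.imread("pics/top5.png")
for k,p in dict(red=(.576,-.267,.103),glue=(.415,.08,.12),ink=(.43,-.333,.085),vase=(.619,-.006,.05),ivory=(.583,-.167,.103)).items():
    u,v=px(cc,p).astype(int);t=f0[v-8:v+9,u-8:u+9];M=cv2.matchTemplate(f1[v-18:v+19,u-18:u+19],t,cv2.TM_CCOEFF_NORMED);_,mx,_,ml=cv2.minMaxLoc(M);print(k,(u,v),round(mx,3),ml[0]-10,ml[1]-10)
s=cv2.imread("pics/side5.png");cs=cam("side")
print("ivory top px",px(cs,(.585,-.168,.103)),"red",px(cs,(.576,-.267,.103)))
print(r.get_obs()["contact_force"])
E
```

```text
red (np.int64(422), np.int64(141)) 0.995 0 0
glue (np.int64(285), np.int64(204)) 0.358 -7 -4
ink (np.int64(450), np.int64(198)) 0.996 0 0
vase (np.int64(319), np.int64(132)) 0.494 0 -10
ivory (np.int64(383), np.int64(139)) 0.951 0 0
ivory top px [281.9595 149.8457] red [302.7803 138.178 ]
[-0.7118 -0.84   -0.7654]
```

```bash
python3 - <<'E'
from h import *
for f in("side0","side3","side5"):
    h=cv2.cvtColor(cv2.imread(f"pics/{f}.png"),cv2.COLOR_BGR2HSV)[195:255,265:295]
    m=(h[...,0]<14)&(h[...,1]>190)&(h[...,2]>140);w=(h[...,1]<60)&(h[...,2]>130)
    print(f,[(round(float(a.mean()),1),round(float(b.mean()),1),len(a)) for b,a in (np.where(m),np.where(w)) if len(a)])
print(r.hand_in())
E
```

```text
side0 [(13.6, 10.5, 26), (13.2, 26.4, 147)]
side3 [(13.3, 10.5, 24), (13.9, 26.2, 158)]
side5 [(13.4, 13.3, 18), (14.4, 33.9, 395)]
the job is handed in; nothing more can be done
None
```

The job is handed in: the empty spool is standing in the tray, the ivory spool is down on its spindle, and the cover hangs centred on the bar. The red spool, ink and vase match the first pictures, but the glue bottle's position was less certain in the last side picture, and I handed in without resolving it.

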